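# Step a goniometer's detector arm to the next index hole

## Robot

A 6-joint arm with a two-finger parallel gripper is mounted at the origin on the work surface. World frame = base frame: x ahead of the robot, y to its left, z up, the work surface at z = 0. Lengths are in mm, angles in rad, forces in N, time in s.
With the tool pointing down it reaches from about 325 to 1000 mm from the base axis. Payload 5.1 kg.
Tool frame: the origin (TCP) lies between the finger pads; the fingertips stand 22 mm ahead of it and the grasp point (between the pads) lies 3 mm ahead of it; z points along the fingers, y is the line along which they close (so a half turn about z gives the same grasp; the last joint's range is limited). The gripper opens to 85 mm and grips with 20 to 120 N. Pads are 22 mm wide; open, the fingers measure 114 mm over their backs; the gripper's body (76 mm by 85 mm) begins 54 mm behind the grasp point. The pads swing forward as they close: fully open they stand 13 mm farther back than shut.
Start: joints at [1.254, 0.124, 1.65, -0, 1.367, -0.083], TCP at [150.612, 632.298, 253.322] pointing down, gripper open.
Joint ranges: [-2.61, 2.61], [-1.02, 2.33], [0.03, 2.71], [-1.35, 4.49], [0.32, 2.68], [-2.91, 2.91]. Speed limits (rad/s): [2.57, 2.57, 3.14, 3.14, 3.14, 3.14].

## Interface

Orientations are given as [roll, pitch, yaw] about the fixed x, y, z axes, in that order (R = Rz(yaw) Ry(pitch) Rx(roll)).
In Python, from station import robot, cams, ticket gives the robot as it stands.
- The arm moves only by the shell command python3 -m handwheel 'ROWS'. ROWS is JSON, a list of rows, each a list of 7 numbers: the finger opening in cm, from 0 to 8.54, then the shift along the tool's x, y, z in cm, then the turn, a rotation vector about the tool's x, y, z in degrees. In form: [[jaw, dx, dy, dz, wx, wy, wz], ...]. A call has 1 to 12 rows; each row shifts and turns the commanded pose from where the row before left it, along the tool's axes as they then stand; what a row does not reach is not made up. A row lasts 1/12 s, in which the tool goes at most 41.7 mm and 7.16 degrees, less where a joint would pass 70% of its speed; a pose out of reach is approached as far as the arm can. A call is refused whole if a number of a shift passes 4.17 or a number of a turn 7.16, either way. A call with a gripper value outside its range is refused whole. The fingers move at their own pace and stop on an object; the grip force is fixed at half the most. Time passes only in rows, so rows that do not move let the fingers close. It gives the time, the measured TCP pose, the force, the opening and the grip force at its end, in the units of the state.
- robot.read_state(): the state, without advancing time (a new reading comes with each control period).
- cams.capture(name): name is "scene" or "top" or "wrist"; returns a dict with "img" (384x512x3 uint8, blue, green, red), "intrinsics" (3x3 intrinsics, pixels), "extrinsics" (4x4, takes a point from world to camera coordinates); the wrist camera has in their place "hand_eye" (4x4, takes a point from camera to tool coordinates, whose origin is the TCP and whose axes are the flange's). Camera axes: x right, y up, looking along -z (the intrinsics and any distortion apply to the point x, -y, -z); pixel columns grow to the right and rows downward; lengths in mm; the calibration is good to about 2 mm. A picture is of the moment at which its call begins: read the wrist's pose just before it. There is no depth.
- ticket.close_job(): hands the job in; it is judged then, once.
The state is a dict: "clock": time; "qpos": joint angles; "joint_vel": joint speeds; "effort": joint torques, N m; "ee_pos": TCP position; "eef_rot": TCP orientation; "contact_force": force on the tool from outside, world axes, zero at the start; "torque": the same for the moment, N m; "grip_width": opening from 0.0 (shut) to 1.0 (fully open); "gripper_force": force on a finger pad.
Only numpy, scipy, OpenCV 4.12 (cv2) and the standard library are available. Lean on these libraries where they do the work, as an engineer would, in place of code of your own. Each camera call takes 0.05 s, during which the arm holds its last target. There are 200 camera calls.

## Task

Step the detector arm of the light-scattering goniometer to its next angle: hook a fingertip under the pull ring of the spring index pin, lift the pin out of its hole, swing the arm exactly one hole towards the lamp house, and release the ring so that the pin drops fully home in that hole. Hook the ring, do not pinch or wrench it, keep off the detector head, the cuvette holder, the lamp house and the beam stop, and leave the loose things where they stand.

Things in the scene. Friction and masses are not known exactly. Their poses are not given: they have to be found in the camera images.
- goniometer: Goniometer base, fixed to the bench: dark grey plate 325 (x) x 440 (y) x 12 mm, set askew, with a grid of small holes. Origin on the arm's vertical pivot axis, at bench height (z = 0). x (along the plate's short side) points mainly to the robot's left, y mainly back towards the robot. The plate reaches from x = -220 to +105 mm and y = -220 to +220 mm.
- start_hole (a point): Mouth of the index hole the pin starts in, 42 mm above the bench, at base x = -170 mm, y = 0. It is the middle one of five 11.5 mm holes, 15 degrees (45 mm) apart on an arc of radius 170 mm about the pivot, in a bright steel index plate 50 mm wide, curved round the pivot on its right, seen from the robot.
- swingarm (a joint): Angle of the detector arm about the pivot, rad. 0: over the start hole, pointing along base -x (mainly to the robot's right); positive swings its end to base +y. Holes at 0, +-0.262, +-0.524; stops at +-0.58. Aluminium bar 34 mm wide, top 56 mm above the bench, end 207 mm from the pivot. Moved by about 1 N at the ring, stays where left; with the pin in a hole it is locked, with 0.005 rad of play.
- index_pin (a joint): Lift of the spring index pin, m: 0 fully home, 0.012 tip on top of the index plate (between holes), 0.018 upper stop. Vertical, 10 mm thick, round tip, 170 mm from the pivot, in a housing 26 mm wide, top 79 mm above the bench. The spring pushes it down with 6 N when home, 10 N fully lifted. In a hole it blocks the arm; let go over a hole it snaps home by itself.
- ring_centre (a point): Centre of the pull ring, 115.5 mm above the bench with the pin home: an upright round steel ring of 6 mm wire, 50 mm inside and 62 mm outside diameter, fixed rigidly on the pin and rising with it. Its plane stands across the arm, so its opening faces along the arm, to the pivot on one side and outwards (to the robot's right) on the other. A 13 mm ball joins it to the pin, ball top 22 mm below the centre.
- ring_top (a point): Underside of the top of the ring, where a fingertip lifts: 25 mm above the ring's centre, 140.5 mm above the bench with the pin home. From the ring towards the pivot there are 40 mm of free space to the detector head.
- detector: Detector head on the arm, not to be touched: black tube 40 mm in diameter, 56 mm long, lying along the arm with its axis 100 mm above the bench, on a short post, with a 28 mm snout to the cuvette. Origin at bench height, 98 mm from the pivot on the arm's centre line; the tube reaches from 68 to 124 mm from the pivot, a connector on top to 129 mm above the bench.
- cuvette_holder: Glass cuvette in a black 32 mm square block on a fixed column on the pivot axis, top 136 mm above the bench, not to be touched. Origin on the pivot axis at bench height.
- lamp: Lamp house: cream square box 80 x 80 mm, 151 mm tall, on a 90 mm black foot, with cooling slots and a short black tube (32 mm) on two opposite sides, along the beam line. Fixed on the base plate 165 mm to one side of the pivot (base +y or -y; it and the beam stop change places from run to run). Origin at the centre of its foot, 12 mm above the bench.
- beam_stop: Beam stop: black disc 52 mm in diameter, upright, on a slim post with a round foot 56 mm wide, 126 mm tall above the bench; fixed on the base plate 165 mm to the other side of the pivot. Origin at the centre of its foot, 12 mm above the bench.
- vial: Bystander: small glass vial with white cap, 27 mm wide, 50 mm tall, standing on the base plate. Origin under its centre.
- lens_post: Bystander: 50 mm lens in a black ring on a post holder, 32 mm foot, 117 mm tall, standing loose on the base plate on the far side of the pivot from the ring. Origin under its centre.
- beaker: Bystander: clear plastic beaker, 100 mm wide, 135 mm tall. Origin under its centre.
- funnel: Bystander: green funnel standing on its mouth, 84 mm wide, 75 mm tall. Origin under its centre.
- driver: Bystander: screwdriver with black handle, 170 mm long, 26 mm thick, lying. Origin under its centre.
- tape_roll: Bystander: roll of tape lying flat, 90 mm wide, 19 mm high. Origin under its centre.
- petri_dish: Bystander: glass dish, 90 mm wide, 14 mm high. Origin under its centre.
- spanner: Bystander: steel open-ended spanner, 140 mm long, lying. Origin under its centre.

How it is judged:
By the outcome, as a careful person would: the job done as asked, in the order asked, and still so for the second after the job is handed in, with the robot touching nothing.
It also fails if it takes over 40 s, if anything falls off the work surface, if the arm or the gripper's body presses on something with over 40 N, if the wrist force passes 120 N, or if a joint passes its speed limit or range.

## Working session

There is one attempt and no reset: what is moved stays moved. The work goes in short steps, Python scripts to look and compute and a shell command to move; the robot and the scene stay as the last step left them, time stands still between calls to the robot, and variables do not carry over. Pictures are saved under pics/ and viewed, at most 10 in all, crops included, and the job is handed in when it is done.

```bash
mkdir -p pics
cat > h.py <<'E'
import numpy as np, cv2
from station import robot, cams, ticket
def snap(n,f):
    s=robot.read_state(); c=cams.capture(n); cv2.imwrite(f'pics/{f}.png',c['img']); np.savez(f'pics/{f}.npz',s=np.array(list(s['ee_pos'])+list(s['eef_rot'])),**{k:np.array(v) for k,v in c.items()}); return c
def ray(c,u,v):
    K=np.array(c['intrinsics']);E=np.array(c['extrinsics'])
    d=np.linalg.inv(K)@[u,v,1]; d=np.array([d[0],-d[1],-d[2]])
    R=E[:3,:3];return -R.T@E[:3,3],R.T@d
def onz(c,u,v,z):
    o,d=ray(c,u,v);return o+d*(z-o[2])/d[2]
def proj(c,p):
    E=np.array(c['extrinsics']);q=E[:3,:3]@p+E[:3,3];q=np.array(c['intrinsics'])@[q[0],-q[1],-q[2]];return q[:2]/q[2]
def tri(a,b):
    (o1,d1),(o2,d2)=a,b
    A=np.c_[d1,-d2];t=np.linalg.lstsq(A,o2-o1,rcond=None)[0]
    p,q=o1+t[0]*d1,o2+t[1]*d2;return (p+q)/2,np.linalg.norm(p-q)
E
python3 - <<'E'
from h import *
for n in('scene','top'):
    c=snap(n,n+'0');print(n,{k:v for k,v in c.items() if k!='img'})
a=cv2.imread('pics/top0.png');cv2.imwrite('pics/top0b.png',cv2.resize(a,(800,600)))
a=cv2.imread('pics/scene0.png');cv2.imwrite('pics/scene0b.png',cv2.resize(a,(800,600)))
print(robot.read_state())
E
```

```text
scene {'intrinsics': array([[395.85821011,   0.        , 251.52003735],
       [  0.        , 395.85821011, 187.6418383 ],
       [  0.        ,   0.        ,   1.        ]]), 'extrinsics': array([[ 7.53835010e-01,  6.56920658e-01, -1.37122721e-02,
        -4.35724124e+02],
       [-3.73342299e-01,  4.45407190e-01,  8.13773902e-01,
         1.22628628e+02],
       [ 5.40692432e-01, -6.08331886e-01,  5.81019802e-01,
        -1.59561224e+03],
       [ 0.00000000e+00,  0.00000000e+00,  0.00000000e+00,
         1.00000000e+00]])}
top {'intrinsics': array([[421.36813668,   0.        , 260.44920181],
       [  0.        , 421.36813668, 191.86689504],
       [  0.        ,   0.        ,   1.        ]]), 'extrinsics': array([[ 2.21974597e-02, -9.99626146e-01,  1.59637594e-02,
        -2.94106115e+01],
       [ 9.81403194e-01,  2.48325590e-02,  1.90344725e-01,
        -5.72406143e+02],
       [-1.90669985e-01,  1.14417151e-02,  9.81587512e-01,
        -1.60532164e+03],
       [ 0.00000000e+00,  0.00000000e+00,  0.00000000e+00,
         1.00000000e+00]])}
{'clock': 0.1, 'qpos': array([ 1.25437182e+00,  1.24443258e-01,  1.65155808e+00, -2.39933440e-05,
        1.36750436e+00, -8.26008996e-02]), 'joint_vel': array([ 6.75489253e-05, -1.69550445e-03, -2.05687273e-03,  2.32955035e-03,
       -1.22262224e-03,  1.85085600e-04]), 'effort': array([ 8.69636588e-04, -4.24929786e+01, -3.66654146e+01, -1.74729735e-04,
        4.05341940e-03,  1.81900276e-06]), 'ee_pos': array([150.47647439, 631.80773954, 252.1615231 ]), 'eef_rot': array([-3.13968420e+00, -1.34429180e-04,  2.90777379e+00]), 'contact_force': array([ 0.63454168, -0.24286315, -0.05221717]), 'torque': array([0.02575994, 0.0067881 , 0.00421537]), 'gripper_force': 0.0, 'grip_width': 0.9972404792329743}
```

View pics/top0b.png

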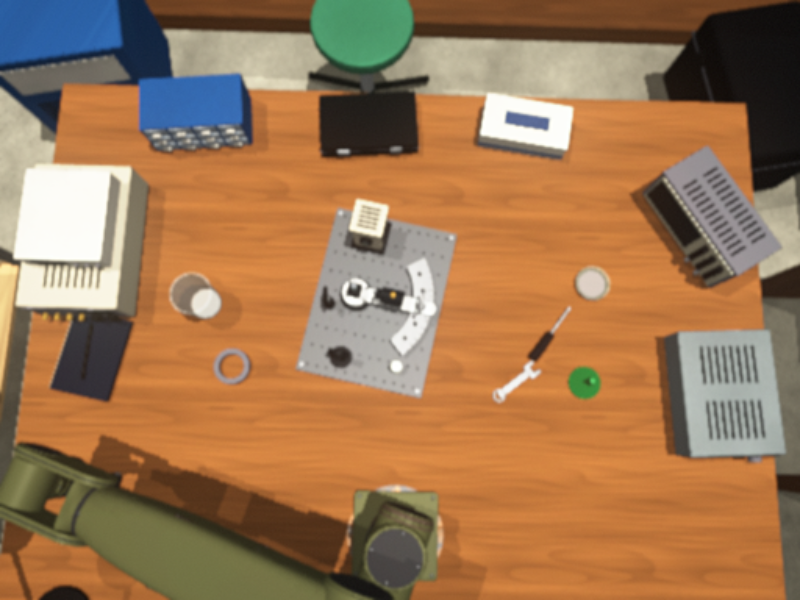

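View pics/scene0b.png

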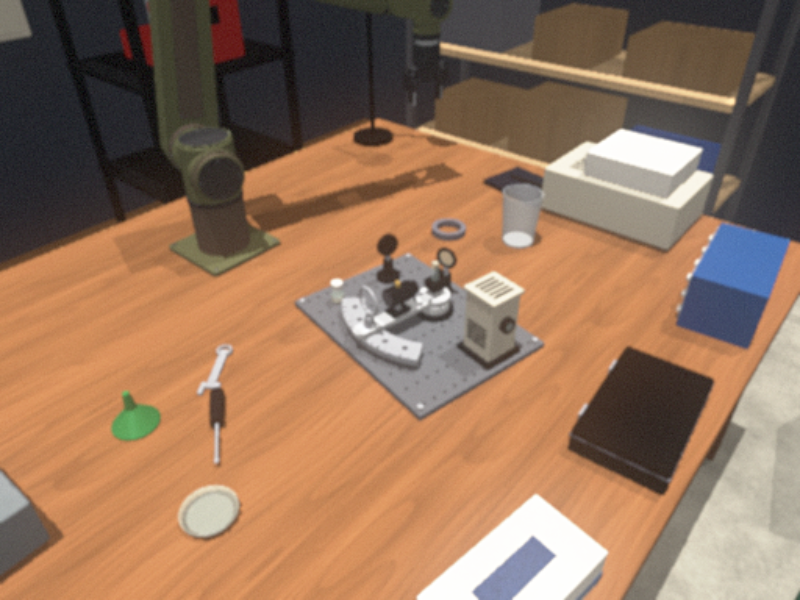

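The top view shows the lamp at (370,225) on the far side, i.e. base -y. The plate corners are near (340,212), (455,237), (418,393) and (300,366), the ring is around (430,308), and the vial is at (397,366). So the swing goes to base -y, and the joint target is -0.262.

Run:
```python
from h import *
c=dict(np.load('pics/top0.npz'));img=c['img']
hsv=cv2.cvtColor(img,cv2.COLOR_BGR2HSV)
m=((hsv[...,1]<60)).astype(np.uint8)*255
w=np.zeros_like(m);w[120:262,180:302]=1;m=m*w
m=cv2.morphologyEx(m,cv2.MORPH_CLOSE,np.ones((9,9)))
cs,_=cv2.findContours(m,0,1);k=max(cs,key=cv2.contourArea)
# drop the lamp overhang: use the corners
q=cv2.approxPolyDP(k,6,True)[:,0];print(q.tolist(),cv2.contourArea(k))
r=cv2.boxPoints(cv2.minAreaRect(k));print(r)
P=np.array([onz(c,u,v,12)[:2] for u,v in r]);print(P,[np.linalg.norm(P[i]-P[i-1]) for i in range(4)])
mid=P.mean(0)
e=[(P[i]-P[i-1]) for i in range(4)]; L=[x for x in e if np.linalg.norm(x)>380][0]; L=L/np.linalg.norm(L)
y=L if L[0]<0 else -L; x=np.array([y[1],-y[0]]); 
O=mid+57.5*x;print('mid',mid,'x',x,'y',y,'O',O)
ring=O-170*x;print('ring',ring,'yaw x',np.arctan2(x[1],x[0]))
for n in('top0','scene0'):
    cc=dict(np.load(f'pics/{n}.npz'))
    for z in(90.5,115.5,140.5):print(n,proj(cc,np.r_[ring,z])*800/512)
    print('lamp',proj(cc,np.r_[O-165*y,163])*800/512)
c=cams.capture('wrist');print({k:v for k,v in c.items() if k!='img'})
```

```text
[[228, 128], [216, 134], [190, 235], [268, 253], [291, 151]] 8474.0
[[189.36377 235.73578]
 [215.3771  123.87839]
 [294.58185 142.2981 ]
 [268.5685  254.15549]]
[[ 397.55268841  260.8204891 ]
 [ 865.2038466   177.93605215]
 [ 794.17415847 -153.13953947]
 [ 332.61265324  -53.79573251]] [np.float64(321.24846313468964), np.float64(474.93940208354525), np.float64(338.6093087403225), np.float64(472.13156545213394)]
mid [597.38583668  57.95531732] x [0.17451582 0.98465437] y [-0.98465437  0.17451582] O [607.42049606 114.57294365]
ring [577.75280746 -52.81829941] yaw x 1.3953823107513994
top0 [422.18805604 295.53688   ]
top0 [422.58528857 293.51690752]
top0 [422.99487457 291.43411621]
lamp [367.45004127 210.28165443]
scene0 [374.35293434 315.35603935]
scene0 [373.94507975 304.99985104]
scene0 [373.5270935 294.3864011]
lamp [501.1426124  289.89977112]
{'intrinsics': array([[292.09139781,   0.        , 253.20988845],
       [  0.        , 292.09139781, 188.24749827],
       [  0.        ,   0.        ,   1.        ]]), 'hand_eye': array([[-1.84799733e-04,  9.57720371e-01,  2.87700636e-01,
         7.25233359e+01],
       [ 9.99999949e-01,  2.51487150e-04, -1.94836701e-04,
         6.67719818e-01],
       [-2.58952091e-04,  2.87700585e-01, -9.57720369e-01,
        -1.20003948e+02],
       [ 0.00000000e+00,  0.00000000e+00,  0.00000000e+00,
         1.00000000e+00]])}
```

```bash
python3 -m handwheel '[[0,-4.1,-0.45,0,0,0,3.6],[0,-4.1,-0.45,0,0,0,3.6],[0,-4.1,-0.45,0,0,0,3.6],[0,-4.1,-0.45,0,0,0,3.6],[0,-4.1,-0.45,0,0,0,3.6],[0,-4.1,-0.45,0,0,0,3.6],[0,-4.1,-0.45,0,0,0,3.6],[0,-4.1,-0.45,0,0,0,3.6],[0,-4.1,-0.45,0,0,0,3.6],[0,-4.1,-0.45,0,0,0,3.6],[0,-4.1,-0.45,0,0,0,3.6],[0,-4.1,-0.45,0,0,0,3.6]]'
python3 - <<'E'
from h import *
c=dict(np.load('pics/top0.npz'))
nl,nr,fr,fl=[onz(c,u*.64,v*.64,12)[:2] for u,v in((297,368),(420,396),(456.5,236),(337,209))]
print(nl,nr,fr,fl,np.linalg.norm(nr-nl),np.linalg.norm(fr-nr))
y=(nr-fr)/np.linalg.norm(nr-fr);x=np.array([y[1],-y[0]])
mid=(nl+nr+fr+fl)/4;O=mid+57.5*x;print(O,x,y,'ring',O-170*x)
E
```

```text
clock: 1.15
ee_pos: [524.8, 323.3, 252.9]
eef_rot: [-3.141, -0.0, 2.151]
contact_force: [1.2, 0.4, -0.4]
grip_width: 0.001
gripper_force: 0.0
[398.4706598  258.04193203] [335.42111889 -54.65514768] [ 756.27799115 -143.38549576] [822.16165998 174.84865213] 318.99013819772597 430.108802042597
[589.9449607  114.97562149] [0.20629745 0.97848933] [-0.97848933  0.20629745] ring [554.87439459 -51.36756411]
```

```bash
python3 -m handwheel '[[0,-4.1,-0.45,0,0,0,3.6],[0,-4.1,-0.45,0,0,0,3.6],[0,-4.1,-0.45,0,0,0,3.6],[0,-4.1,-0.45,0,0,0,3.6],[0,-4.1,-0.45,0,0,0,3.6],[0,-4.1,-0.45,0,0,0,3.6],[0,-4.1,-0.45,0,0,0,3.6],[0,0,0,0,0,0,0],[0,0,0,0,0,0,0]]'
python3 - <<'E'
from h import *
from scipy.spatial.transform import Rotation as Ro
c=snap('wrist','w1');a=c['img'];cv2.imwrite('pics/w1b.png',cv2.resize(a,(800,600)))
s=robot.read_state();T=np.eye(4);T[:3,:3]=Ro.from_euler('xyz',s['eef_rot']).as_matrix();T[:3,3]=s['ee_pos']
c['extrinsics']=np.linalg.inv(T@np.array(c['hand_eye']))
for p in([590,115,136],[555,-51,140],[555,-51,84],[555,-51,42]):print(proj(c,np.array(p,float))*800/512)
print(s['ee_pos'],s['eef_rot'],s['qpos'])
E
```

```text
clock: 1.9
ee_pos: [604.4, 48.1, 252.9]
eef_rot: [-3.141, -0.0, 1.71]
contact_force: [-0.0, 0.1, -0.2]
grip_width: 0.001
gripper_force: 0.0
[384.16234884 171.59108463]
[288.05779197 449.76218709]
[305.8849307  401.44484775]
[315.81386746 374.53420247]
[604.27284889  49.60734573 252.90846965] [-3.14089244e+00 -6.25418437e-04  1.71265553e+00] [-6.82529604e-03  2.92873198e-02  1.75103909e+00  5.26213439e-04
  1.36205141e+00 -1.48793971e-01]
```

View pics/w1b.png

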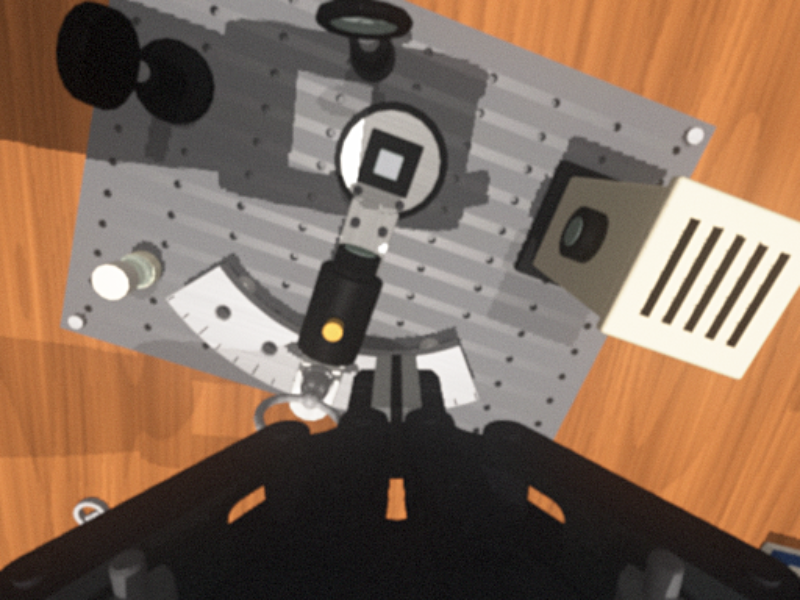

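Cuvette top is at (389,164), index holes are at (223,312) and (269,348), and the ring sits around (300,412). The lamp is on the far side, clear of the vial at (110,280).

```bash
cat >> h.py <<'E'
from scipy.spatial.transform import Rotation as Ro
def wcam(f):
    c=dict(np.load(f'pics/{f}.npz'));T=np.eye(4);T[:3,:3]=Ro.from_euler('xyz',c['s'][3:]).as_matrix();T[:3,3]=c['s'][:3]
    c['extrinsics']=np.linalg.inv(T@c['hand_eye']);return c
E
python3 - <<'E'
from h import *
c=wcam('w1');f=.64
O=onz(c,389*f,164*f,136)[:2];h2=onz(c,223*f,312*f,42)[:2];h1=onz(c,269*f,348*f,42)[:2]
print('O',O,'h2',h2,'h1',h1,'d',np.linalg.norm(h1-h2),np.linalg.norm(h1-O),np.linalg.norm(h2-O))
az=lambda p:np.degrees(np.arctan2(*(p-O)[::-1]))
print(az(h2),az(h1))
# positive swing -> +y (towards robot). arm dir = -x; from az
for h,k in((h2,30),(h1,15)):
    print('arm az', az(h)+k, az(h)-k)
s1,s2=onz(c,75*f,322*f,14)[:2],onz(c,697*f,135*f,14)[:2];print('screws',s1,s2,az(s1))
E
```

```text
O [592.19970971 117.51289087] h2 [479.78500776  -9.64401688] h1 [516.48018938 -34.62614142] d 44.39192382143654 169.94037455407621 169.72314045066173
-131.47870446823683 -116.45950703340874
arm az -101.47870446823683 -161.47870446823683
arm az -101.45950703340874 -131.45950703340873
screws [347.65759762 -46.82582141] [814.52123872 167.98804842] -146.09786415795446
```

```bash
python3 -m handwheel '[[0,-2.6,-0.8,0,0,0,2.8],[0,-2.6,-0.8,0,0,0,2.8],[0,-2.6,-0.8,0,0,0,2.8],[0,-2.6,-0.8,0,0,0,2.8],[0,-2.6,-0.8,0,0,0,2.8],[0,-2.6,-0.8,0,0,0,2.8],[0,-2.6,-0.8,0,0,0,2.8],[0,0,0,0,0,7.1,0],[0,0,0,0,0,7.1,0],[0,0,0,0,0,7.1,0],[0,0,0,0,0,7.1,0],[0,0,0,0,0,7.1,0]]'
python3 -c "
from h import *
s=robot.read_state();print(s['qpos'],s['ee_pos'],Ro.from_euler('xyz',s['eef_rot']).as_matrix())"
```

```text
clock: 2.95
ee_pos: [548.8, -129.4, 254.7]
eef_rot: [3.138, -0.625, 1.377]
contact_force: [-0.4, -0.2, -0.8]
grip_width: 0.001
gripper_force: 0.0
[-0.57800112  0.02084224  1.83880232  0.57533404  1.54659683 -0.47566912] [ 548.83290808 -129.37939367  254.65215513] [[ 0.15643624  0.98079234  0.11650792]
 [ 0.79568275 -0.19503187  0.57345579]
 [ 0.5851638   0.00299408 -0.81090959]]
```

```bash
python3 -m handwheel '[[0,0,0,0,0,7,0],[0,0,0,0,0,7,0],[0,0,0,0,0,7,0],[0,0,0,0,0,7,0],[0,0,0,0,0,7,0],[0,0,0,0,0,7,0],[0,0,0,0,0,7,0],[0,0,0,0,0,5,0],[0,0,0,0,0,0,0],[0,0,0,0,0,0,0]]'
python3 - <<'E'
from h import *
s=robot.read_state();print(s['qpos'],s['ee_pos'],Ro.from_euler('xyz',s['eef_rot']).as_matrix().round(3))
E
```

```text
clock: 3.78
ee_pos: [548.2, -129.3, 252.0]
eef_rot: [-2.873, -1.561, 1.106]
contact_force: [0.1, -1.0, -0.4]
grip_width: -0.003
gripper_force: 0.0
[-0.73416647  0.34362895  1.85573441  1.22595475  1.99189237 -0.70297184] [ 548.23110874 -129.26245121  252.02819257] [[ 0.004  0.981  0.195]
 [ 0.009 -0.195  0.981]
 [ 1.    -0.003 -0.009]]
```

```bash
python3 -m handwheel '[[0,-2.5,-0.1,0,0,0,0],[0,-3.5,-0.1,0,0,0,0],[0,-3.5,-0.2,0,0,0,0],[0,-3,-0.2,0,0,0,0],[0,-1.1,0,0,0,0.5,0],[0,0,0,0,0,0,0],[0,0,0,0,0,0,0]]'
python3 - <<'E'
from h import *
c=snap('wrist','w2');cv2.imwrite('pics/w2b.png',cv2.resize(c['img'],(800,600)))
c=wcam('w2');d=np.array([-.1989,-.98,0])
for z in(90.5,115.5,140.5):print(proj(c,np.r_[592.2,117.5,z]+170*d)*800/512)
s=robot.read_state();print(s['qpos'],s['ee_pos'],Ro.from_euler('xyz',s['eef_rot']).as_matrix().round(3))
E
```

```text
clock: 4.37
ee_pos: [542.8, -130.8, 118.6]
eef_rot: [1.902, -1.569, 2.612]
contact_force: [0.7, -0.0, 0.3]
grip_width: 0.001
gripper_force: 0.0
[392.3905108  371.97432164]
[392.38235615 324.0501661 ]
[392.37363997 272.82595868]
[-0.74233768  0.56650116  1.84506757  1.1461943   1.92209687 -0.92121483] [ 543.06258404 -131.13840264  119.40793059] [[-0.003  0.98   0.197]
 [ 0.002 -0.197  0.98 ]
 [ 1.     0.004 -0.002]]
```

View pics/w2b.png

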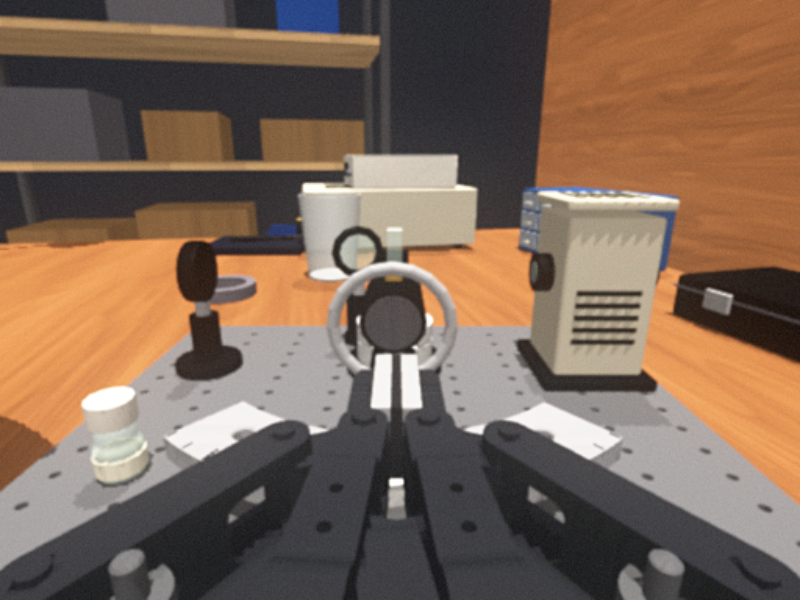

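The ring is centred at (392,325) with its inner top at (392,275). That matches the prediction within 2 px, and the fingers are on its axis, so I'm inserting.

```bash
python3 -m handwheel '[[0,-0.3,-0.1,1,0,0,0],[0,0,0,1.5,0,0,0],[0,0,0,1.5,0,0,0],[0,0,0,1.5,0,0,0],[0,0,0,1.2,0,0,0],[0,0,0,1,0,0,0],[0,0,0,0,0,0,0],[0,0,0,0,0,0,0]]'
python3 - <<'E'
from h import *
c=snap('wrist','w3');cv2.imwrite('pics/w3b.png',cv2.resize(c['img'],(800,600)))
s=robot.read_state();p=s['ee_pos'];q=p[:2]-[592.2,117.5];print(p,'r',np.hypot(*q),'az',np.degrees(np.arctan2(q[1],q[0])),s['contact_force'])
E
```

```text
clock: 5.08
ee_pos: [556.1, -54.1, 114.3]
eef_rot: [-1.261, -1.57, -0.508]
contact_force: [0.7, -0.0, -0.8]
grip_width: 0.0
gripper_force: 0.0
[556.26228459 -54.7695722  114.38723008] r 175.97819437176625 az -101.78365899947819 [0.05102669 0.42362631 0.0465915 ]
```

View pics/w3b.png

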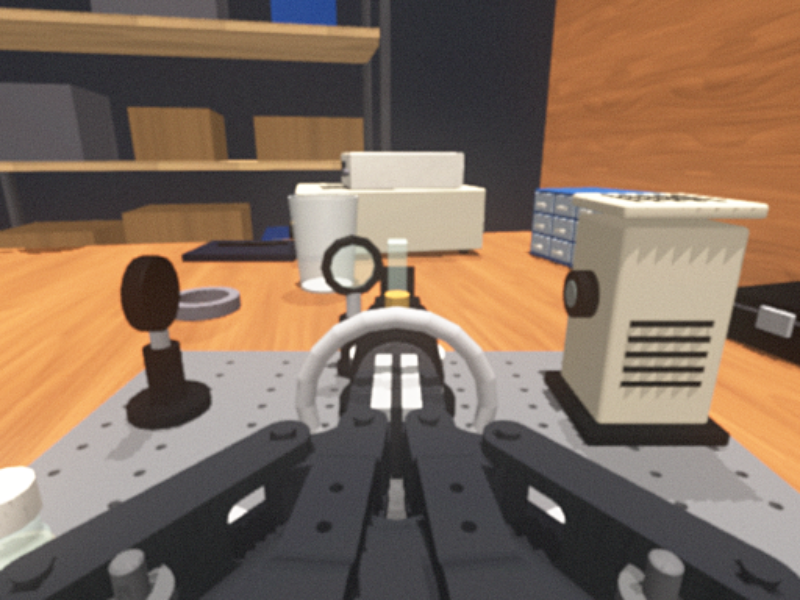

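The fingertips are through the ring and centred: ring 297–496, fingers centred at 397. Lifting until contact.

```bash
python3 -m handwheel '[[0,0.5,0,0,0,0,0],[0,0.3,0,0,0,0,0],[0,0.2,0,0,0,0,0],[0,0,0,0,0,0,0]]'; python3 -m handwheel '[[0,0.2,0,0,0,0,0],[0,0.1,0,0,0,0,0],[0,0,0,0,0,0,0]]';python3 -m handwheel '[[0,0.2,0,0,0,0,0],[0,0.1,0,0,0,0,0],[0,0,0,0,0,0,0]]'
```

```text
clock: 5.47
ee_pos: [556.5, -55.7, 125.1]
eef_rot: [1.873, -1.569, 2.64]
contact_force: [-0.6, 0.6, -0.0]
grip_width: -0.001
gripper_force: 0.0
clock: 5.72
ee_pos: [556.2, -55.2, 127.6]
eef_rot: [1.823, -1.57, 2.69]
contact_force: [0.3, -0.8, -0.1]
grip_width: -0.002
gripper_force: 0.0
clock: 5.97
ee_pos: [556.0, -54.9, 129.3]
eef_rot: [-2.557, -1.568, 0.787]
contact_force: [0.4, -0.5, -6.5]
grip_width: -0.0
gripper_force: 2.8
```

```bash
python3 -m handwheel '[[0,0.3,0,0,0,0,0],[0,0.3,0,0,0,0,0],[0,0.3,0,0,0,0,0],[0,0.3,0,0,0,0,0],[0,0.2,0,0,0,0,0],[0,0,0,0,0,0,0],[0,0,0,0,0,0,0]]'
python3 - <<'E'
from h import *
s0=dict(np.load('pics/w3.npz'))
c=snap('wrist','w4');s=robot.read_state();p=s['ee_pos'];q=p[:2]-[592.2,117.5];print(p,'r',np.hypot(*q),'az',np.degrees(np.arctan2(q[1],q[0])),s['contact_force'])
c=snap('top','t4')
E
```

```text
clock: 6.55
ee_pos: [555.9, -54.9, 144.0]
eef_rot: [-2.472, -1.57, 0.702]
contact_force: [-1.3, -1.0, -9.2]
grip_width: -0.0
gripper_force: 4.6
[555.98195276 -54.89507084 144.00801425] r 176.15847239652047 az -101.86457996408934 [ -0.54599943  -1.32012045 -10.21353399]
```

```bash
python3 -m handwheel '[[0,0,0.23,0,0.75,0,0],[0,0,0.46,0.006,1.5,0,0],[0,0,0.46,0.006,1.5,0,0],[0,0,0.46,0.006,1.5,0,0],[0,0,0.46,0.006,1.5,0,0],[0,0,0.46,0.006,1.5,0,0],[0,0,0.46,0.006,1.5,0,0],[0,0,0.46,0.006,1.5,0,0],[0,0,0.46,0.006,1.5,0,0],[0,0,0.46,0.006,1.5,0,0],[0,0,0.23,0,0.75,0,0],[0,0,0,0,0,0,0]]'
python3 -m handwheel '[[0,0,0,0,0,0,0]]'
python3 - <<'E'
from h import *
c=snap('wrist','w5');cv2.imwrite('pics/w5b.png',cv2.resize(c['img'],(800,600)))
s=robot.read_state();p=s['ee_pos'];q=p[:2]-[592.2,117.5];print(p,'r',np.hypot(*q),'az',np.degrees(np.arctan2(q[1],q[0])),s['contact_force'],s['torque'])
print(Ro.from_euler('xyz',s['eef_rot']).as_matrix().round(3))
c=snap('top','t5')
E
```

```text
clock: 7.65
ee_pos: [603.0, -58.0, 144.4]
eef_rot: [2.078, -1.57, 2.698]
contact_force: [-0.0, -0.9, -9.2]
grip_width: -0.0
gripper_force: 4.6
clock: 7.73
ee_pos: [602.4, -58.1, 144.3]
eef_rot: [2.136, -1.57, 2.639]
contact_force: [1.4, -0.5, -8.8]
grip_width: 0.002
gripper_force: 4.6
[602.12162614 -58.13054724 144.29206968] r 175.91056759093814 az -86.76671425294485 [ 0.28923456 -0.07461875 -9.03178658] [-1.97441744 -0.07916905 -0.15544992]
[[-0.     0.998 -0.062]
 [ 0.     0.062  0.998]
 [ 1.     0.    -0.   ]]
```

View pics/w5b.png

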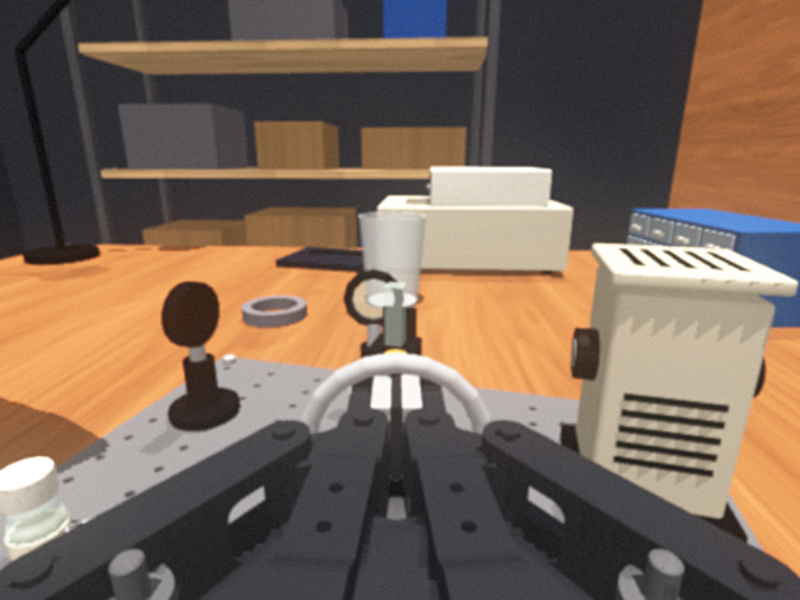

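The ring stays centred on the fingers (304–491), and the arm has followed by about 15.1°. Lowering.

```bash
python3 -m handwheel '[[0,-0.2,0,0,0,0,0],[0,-0.2,0,0,0,0,0],[0,-0.1,0,0,0,0,0],[0,0,0,0,0,0,0]]';python3 -m handwheel '[[0,-0.2,0,0,0,0,0],[0,-0.1,0,0,0,0,0],[0,0,0,0,0,0,0]]'
```

```text
clock: 8.17
ee_pos: [601.8, -58.2, 139.2]
eef_rot: [-0.405, -1.57, -1.103]
contact_force: [1.2, 0.6, -8.9]
grip_width: 0.002
gripper_force: 4.0
clock: 8.42
ee_pos: [601.8, -58.2, 136.3]
eef_rot: [-0.344, -1.57, -1.164]
contact_force: [-1.1, 1.2, -7.5]
grip_width: -0.0
gripper_force: 3.7
```

The force is still there at a lift of about 7 mm, below the 12 mm plate level, so the pin is entering the hole. Continuing down until the ring is free.

```bash
python3 -m handwheel '[[0,-0.3,0,0,0,0,0],[0,-0.3,0,0,0,0,0],[0,0,0,0,0,0,0]]';python3 -m handwheel '[[0,-0.3,0,0,0,0,0],[0,-0.4,0,0,0,0,0],[0,-0.6,0,0,0,0,0],[0,0,0,0,0,0,0],[0,0,0,0,0,0,0]]'
python3 - <<'E'
from h import *
c=snap('wrist','w6');cv2.imwrite('pics/w6b.png',cv2.resize(c['img'],(800,600)))
s=robot.read_state();p=s['ee_pos'];q=p[:2]-[592.2,117.5];print(p,'r',np.hypot(*q),'az',np.degrees(np.arctan2(q[1],q[0])),s['contact_force'])
c=wcam('w6');a=np.radians(-86.47)
for z in(115.5,140.5,146.5):print(z,proj(c,np.r_[592.2+170*np.cos(a),117.5+170*np.sin(a),z])*800/512)
E
```

```text
clock: 8.67
ee_pos: [601.9, -58.1, 130.0]
eef_rot: [-0.368, -1.57, -1.14]
contact_force: [0.1, 0.2, -6.0]
grip_width: -0.001
gripper_force: 2.9
clock: 9.08
ee_pos: [602.1, -58.3, 117.6]
eef_rot: [0.413, -1.57, -1.921]
contact_force: [-0.1, -0.4, -1.1]
grip_width: 0.002
gripper_force: 0.0
[602.12865733 -58.33736622 117.69143619] r 176.11745398071298 az -86.76822536737815 [-0.28807524  0.35485133 -0.06273256]
115.5 [395.80040905 407.21726212]
140.5 [395.85974351 332.3888651 ]
146.5 [395.87493055 313.23606288]
```

View pics/w6b.png

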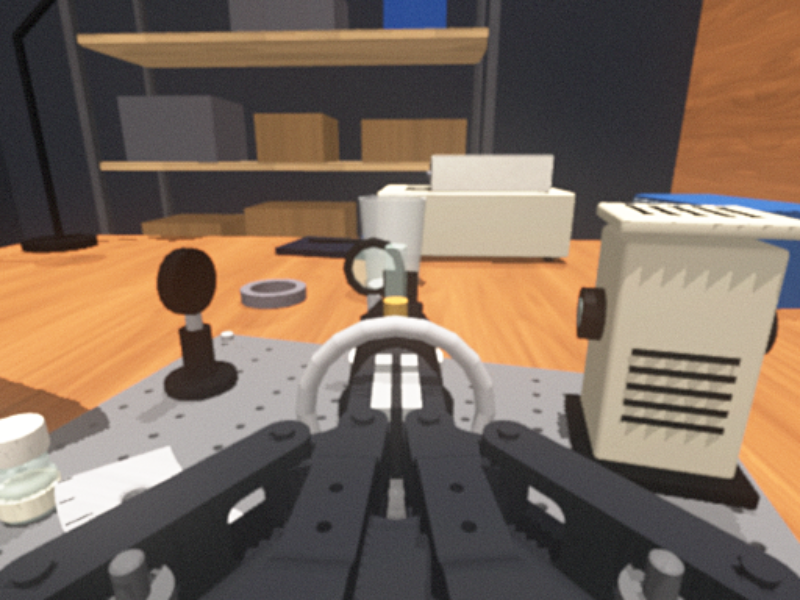

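Ring's outer top is at (396,317) and inner top at (396,337), within a few px of the home-height prediction. The force is zero, so the pin is home. Centring the fingers and backing straight out.

```bash
python3 -m handwheel '[[0,-0.2,0,0,0,0,0],[0,0,0,-1,0,0,0],[0,0,0,-2,0,0,0],[0,0,0,-2,0,0,0],[0,0,0,-2,0,0,0],[0,0,0,-2,0,0,0],[0,0,0,-2,0,0,0],[0,0,0,0,0,0,0],[0,0,0,0,0,0,0]]'
python3 - <<'E'
from h import *
snap('wrist','w7');s=robot.read_state();print(s['ee_pos'],s['contact_force'])
c=wcam('w7');cv2.imwrite('pics/w7b.png',cv2.resize(c['img'],(800,600)))
a=np.radians(-86.47)
for z in(115.5,140.5,146.5):print(z,proj(c,np.r_[592.2+170*np.cos(a),117.5+170*np.sin(a),z])*800/512)
E
```

```text
clock: 9.88
ee_pos: [609.1, -169.5, 115.5]
eef_rot: [2.116, -1.57, 2.657]
contact_force: [0.4, -0.4, -0.1]
grip_width: 0.001
gripper_force: 0.0
[ 608.85105575 -168.5403132   115.29001369] [ 0.42800525  0.03248366 -0.52499706]
115.5 [395.34808522 296.30600321]
140.5 [395.38836739 251.09613715]
146.5 [395.39839524 239.84159314]
```

View pics/w7b.png

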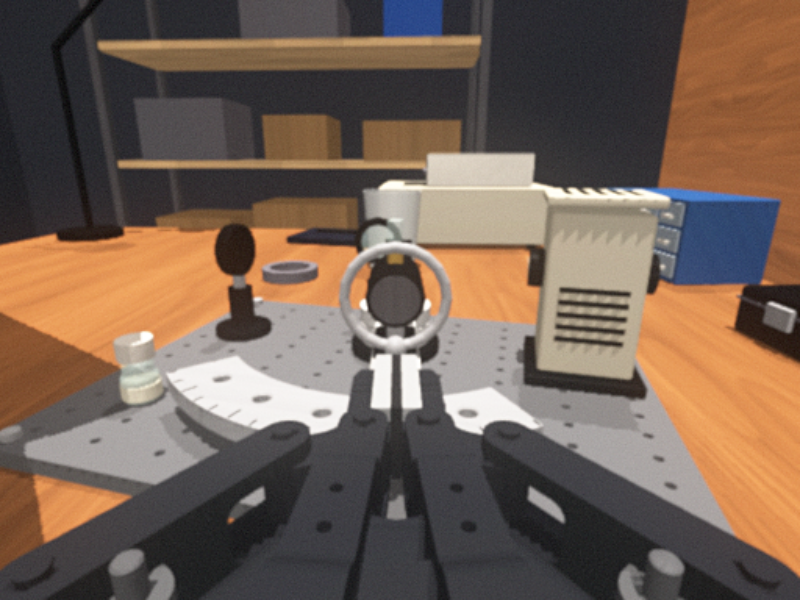

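The ring is centred at (396,297), against a predicted (395,296), so it is at home height over the target hole. One free hole shows at (468,412) on the lamp side and two on the other, (221,379) and (321,411). The gripper is clear and the bystanders in view (vial, lens post, beaker, tape) stand where they were, so I'm handing in.

```bash
python3 -c "
from station import ticket
print(ticket.close_job())"
```

```text
the job is handed in; nothing more can be done
None
```

The detector arm is one hole (15°) nearer the lamp house with the pin fully home, checked in the wrist camera image; the gripper is backed clear and the job was handed in at about 10 s on the robot clock.

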